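# Shut the brush guard and start its wing screw

### The job

The guard of the rind-brushing machine stands open. Fold it down until it lies fully shut on the housing, then start its captive wing screw the way one does by hand: turn it backward (anticlockwise from above) until it drops into the start of the thread, and from there one turn forward (clockwise) and no further. Finish while holding: stop there with the gripper still closed on the wing, and leave the two cheeses and the scrubbing brush where they are.

Things in the scene. Friction and masses are not known exactly. Their poses are not given: they have to be found in the camera images.
- machine: bench rind-brushing machine, fixed: open-topped steel trough 230 (x) x 280 (y) x 125 mm high with a brush roller along y; grey motor on its +y side out to y = 265 mm (top at 130 mm). Origin: centre of the underside, on the table; +x points to the hinge side, -x to the side with the switch and the wing screw, z up. Turned by up to 17 degrees.
- guard (a joint): opening angle of the guard, rad: 0 = lies shut on the trough's rim, at most 1.4; starts at 0.7 to 1.15. The hinge is stiff (1.6 N m friction): the guard stays where it is left and must be pushed home, 5 to 15 N near its front edge.
- guard_hinge (a point): middle of the guard's hinge line, fixed at machine x = 115, y = 0, z = 127.5 mm; the line runs along the machine's y.
- guard_edge (a point): middle of the guard's front edge, 230 mm from the hinge line, in the sheet's mid-plane; x axis to the hinge, y along the edge, z out of the outer face (up when shut). Sheet 5 mm thick, 280 mm wide; window over the brush; between it and the edge a closed strip 80 mm deep with the wing screw in its middle. The strip's outer face is free to push 60 to 140 mm either side of the middle.
- wing: captive wing screw, 0.35 kg, on the guard's middle, 200 mm from the hinge. Blue wing 64 long (its x), 12 thick (its y), 30 mm tall, on a steel flange 30 mm across; right-hand thread, pitch 5 mm. It turns without stop and slides along its z (the guard's normal). Origin on its axis, in the sheet's mid-plane at screw_travel 0; flange 19.5 to 23.5 mm, wing 24 to 54 mm above the origin.
- wing_grip (a point): where to take the wing: on the screw's axis, 9 mm below the wing's top; axes as wing. Fingers close on the 12 mm faces; fingertips reaching up to 20 mm below this point clear the flange. Friction of turning is 0.012 N m: loose fingers (16 to 20 mm open) turn it and let it fall by its own weight; a firm grip carries it.
- screw_travel (a joint): how far the screw has slid down through the guard, m, -0.003 to 0.017 (flange on guard; so it hangs while the guard is open). Guard shut: first 0 to 0.0025, on the top of the boss's thread; anticlockwise it climbs a little and after 0.6 to 2.6 rad falls by 0.005 to about 0.005; one turn clockwise from there reads about 0.010. Further anticlockwise it climbs again.
- thread_lead (a point): start of the screw's leading thread, near the lower end of the shank: 11 mm from the axis along the wing's +x, 6 mm below the wing's origin.
- boss: brass threaded boss in the trough under the screw, fixed, 37 mm across, axis vertical at machine x = -85, y = 0 mm. Origin on its axis 1 mm below its top: the height of the leading thread when it stands on the top end of the boss's thread; z up. Turned differently each time: its x axis points to where its thread begins.
- cheese_white: small white cheese 76 mm across, 50 mm tall, standing beside the machine; leave alone. Origin: centre of the underside.
- cheese_ash: small grey cheese 64 mm across, 42 mm tall, standing beside the machine; leave alone. Origin: centre of the underside.
- scrub_brush: wooden scrubbing brush 150 x 45 x 42 mm, lying bristles down beside the machine; leave alone. Origin: centre of the underside.

How it is judged:
On the way, in this order (a step that is already met when the one before it is completed fails the run):
1. the guard is folded fully shut (value of joint guard below 0.02 rad), for 0.2 s.
2. the screw is turned backward until its leading thread comes to the top end of the boss's thread (value of joint guard below 0.02 rad and x of thread_lead in the frame of boss above 0.006 m and y of thread_lead in the frame of boss above -0.005 m and z of thread_lead in the frame of boss above -0.0025 m), for 0.02 s.
3. the thread drops (value of joint guard below 0.02 rad and x of thread_lead in the frame of boss above 0.003 m and z of thread_lead in the frame of boss below -0.0032 m), for 0.1 s.
At the end, for the whole second after the job is handed in: The guard is shut (within 0.02 rad), the screw stands one turn (within about 80 degrees) past the drop, its leading thread 7.5 to 12.5 mm down in the boss, at rest, and the fingers still grip the wing with more than 3 N (value of joint guard below 0.02 rad and x of thread_lead in the frame of boss above 0.002 m and z of thread_lead in the frame of boss between -0.0125 and -0.0075 m and contact force between the fingers and wing above 3 N and angular speed of wing below 0.2 rad/s and linear speed of wing below 0.02 m/s); the arm keeps its last pose, push and grip.
It fails at once if the white cheese is shifted by more than 25 mm (distance of cheese_white from where it was at the start of the episode above 0.025 m).
It fails at once if the grey cheese is shifted by more than 25 mm (distance of cheese_ash from where it was at the start of the episode above 0.025 m).
It fails at once if the scrubbing brush is shifted by more than 25 mm (distance of scrub_brush from where it was at the start of the episode above 0.025 m).
It also fails if it takes over 72 s, if anything falls off the work surface, if the arm or the gripper's body presses on something with over 40 N, if the wrist force passes 120 N, or if a joint passes its speed limit or range.

### The arm

A 7-joint arm with a two-finger parallel gripper is mounted at the origin on the work surface. World frame = base frame: x ahead of the robot, y to its left, z up, the work surface at z = 0. Lengths are in m, angles in rad, forces in N, time in s.
With the tool pointing down it reaches from about 0.425 to 0.8 m from the base axis. Payload 8.3 kg.
Tool frame: the origin (TCP) lies midway between the tips of the shut fingers; the grasp point (between the pads) lies 19 mm behind it; z points along the fingers, y is the direction in which the jaws open and shut (so a half turn about z gives the same grasp; the last joint's range is limited). The gripper opens to 85 mm and grips with 20 to 120 N. Pads are 22 mm wide; open, the fingers measure 114 mm over their backs; the gripper's body (76 mm by 85 mm) begins 54 mm behind the grasp point. The pads swing forward as they close: fully open they stand 13 mm farther back than shut.
Start: joints at [1.063, 0.383, 0.016, 1.37, -0.006, 1.388, -0.046], TCP at [0.269, -0.564, 0.231] pointing down, gripper open.
Joint ranges: [-2.95, 2.95], [-0.25, 2.06], [-1.52, 1.56], [0.18, 2.33], [-1.44, 4.58], [0.02, 2.06], [-3.01, 3.01]. Speed limits (rad/s): [2.39, 2.39, 3.01, 3.01, 3.14, 3.14, 3.14].

### API

Orientations are given as a 3x3 rotation matrix whose columns are the frame's x, y, z axes.
In Python, from rig import ctrl gives the robot as it stands.
- The arm moves only by the shell command python3 -m creep 'ROWS' [OPENING] [FORCE]. ROWS is JSON, a list of rows, each a list of 4 numbers: the shift along the tool's x, y, z in cm, then the turn about the tool's z in degrees. A call has exactly 5 rows; each row is the pose to reach, as a shift and turn from the pose commanded when the call began, along the tool's axes at that moment; what a row does not reach only later rows make up. A row lasts 1/8 s, in which the tool goes at most 62.5 mm and 10.7 degrees, less where a joint would pass 70% of its speed; a pose out of reach is approached as far as the arm can. A call with a gripper value outside its range is refused whole. OPENING is the gripper's target within -1 to 1 (fully open at 1, half-way at 0, shut at -1), set as the call begins (- or left out, the last holds). The fingers move at their own pace and stop on an object; FORCE is the grip in N (left out, the last holds). Time passes only in rows, so rows that repeat a pose let the fingers close, or fill a call up. It gives the time, the measured TCP pose, the force and the opening at its end, in the units of the state.
- ctrl.get_obs(): the state, without advancing time (a new reading comes with each control period).
- ctrl.snapshot(name): name is "scene" or "top" or "wrist"; returns the picture (480x640x3 uint8, red, green, blue); there is no depth.
- ctrl.camera_info(name): a dict with "intrinsics" (3x3 intrinsics, pixels), "R" (3x3) and "t" (3): a world point X has camera coordinates R X + t. Camera axes: x right, y down, z forward; pixel columns grow to the right and rows downward; lengths in m; the calibration is good to about 2 mm. A picture is of the moment at which its call begins: read the wrist's pose just before it. camera_info takes no time and is no camera call; for the wrist camera it gives the pose at the moment of the call.
- ctrl.job_done(): hands the job in, once; it reports no verdict.
The state is a dict: "t": time; "joint_pos": joint angles; "dq": joint speeds; "effort": joint torques, N m; "position": TCP position; "tool_rot": TCP orientation; "contact_force": force on the tool from outside, world axes, zero at the start; "ft_torque": the same for the moment, N m; "grip_width": opening from 0.0 (shut) to 1.0 (fully open).
Only numpy, scipy, OpenCV 4.12 (cv2) and the standard library are available. Lean on these libraries where they do the work, as an engineer would, in place of code of your own. Each camera call takes 0.05 s, during which the arm holds its last target. There are 200 camera calls.

## Working session

There is one attempt and no reset: what is moved stays moved. The work goes in short steps, Python scripts to look and compute and a shell command to move; the robot and the scene stay as the last step left them, time stands still between calls to the robot, and variables do not carry over. Pictures are saved under pics/ and viewed, about 8 in all and at most 12, crops included, and the job is handed in when it is done.

```bash
ls; mkdir -p pics
python3 - <<'E'
from rig import ctrl
import cv2,numpy as np
np.set_printoptions(precision=4,suppress=True)
for n in("scene","top"):
    im=ctrl.snapshot(n); cv2.imwrite(f"pics/{n}0.png",im[:,:,::-1]); i=ctrl.camera_info(n); print(n,i["intrinsics"],i["R"],i["t"])
o=ctrl.get_obs()
for k in o: print(k,np.array(o[k]))
E
```

```text
pics
scene [[560.9839   0.     322.2082]
 [  0.     560.9839 248.5636]
 [  0.       0.       1.    ]] [[-0.9698 -0.2434  0.018 ]
 [-0.1611  0.5833 -0.7961]
 [ 0.1833 -0.7749 -0.6049]] [0.5724 0.2268 1.0336]
top [[479.6314   0.     318.3201]
 [  0.     479.6314 240.2573]
 [  0.       0.       1.    ]] [[ 0.0017 -1.      0.0013]
 [-0.9956 -0.0018 -0.094 ]
 [ 0.094  -0.0012 -0.9956]] [-0.0212  0.6124  1.0916]
t 0.1
joint_pos [ 1.0631  0.3841  0.0164  1.371  -0.0063  1.3882 -0.0465]
dq [ 0.     -0.0033  0.0005 -0.0034 -0.0002 -0.0003  0.0016]
effort [  0.0036 -62.9132   0.8478 -37.2756   0.0167   0.0106  -0.0001]
position [ 0.2688 -0.5638  0.2304]
tool_rot [[ 0.9027  0.4304 -0.0008]
 [ 0.4304 -0.9027  0.0015]
 [-0.     -0.0017 -1.    ]]
contact_force [-0.6555 -0.1313 -0.045 ]
ft_torque [-0.0108 -0.0242 -0.0275]
grip_width 1.0000589045371144
```

View pics/scene0.png

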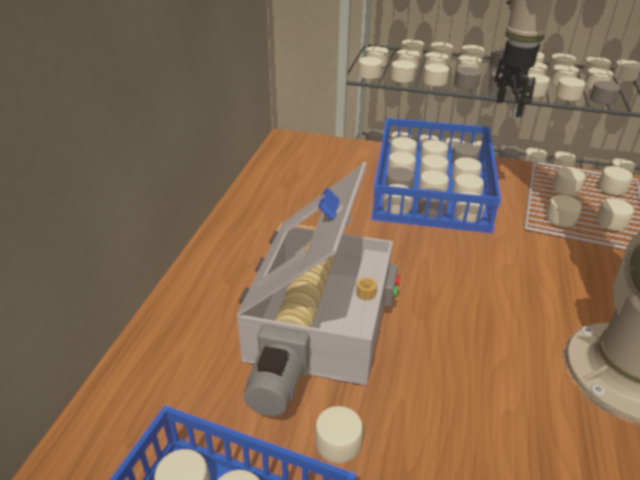

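View pics/top0.png

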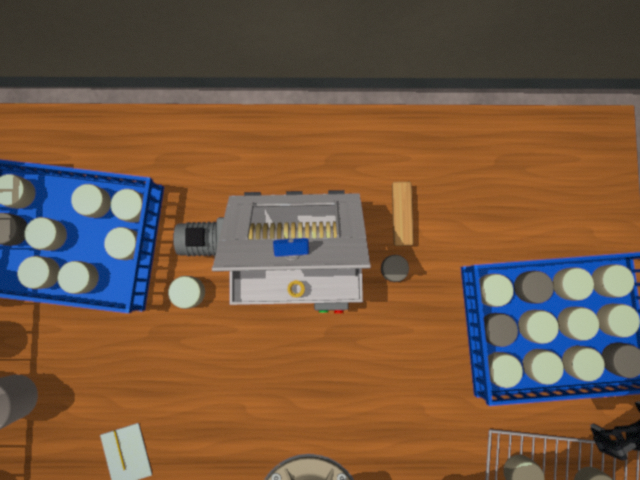

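The scene view shows the guard open, with the boss at (367,288) and the wing at (330,203). In the top view the boss is at (297,288), the wing at (291,247), and the guard's front corners at about (214,269) and (368,265). I'll take enlarged crops to get more precise positions.

Run:
```python
import cv2,numpy as np
a=cv2.imread("pics/top0.png")[180:320,205:405]; b=cv2.imread("pics/scene0.png")[155:385,235:405]
a=cv2.resize(a,None,fx=4,fy=4,interpolation=cv2.INTER_CUBIC)
b=cv2.resize(b,None,fx=2.6,fy=2.6,interpolation=cv2.INTER_CUBIC)
cv2.imwrite("pics/ta.png",a); cv2.imwrite("pics/sb.png",b); print(a.shape,b.shape)
```

```text
(560, 800, 3) (598, 442, 3)
```

View pics/ta.png

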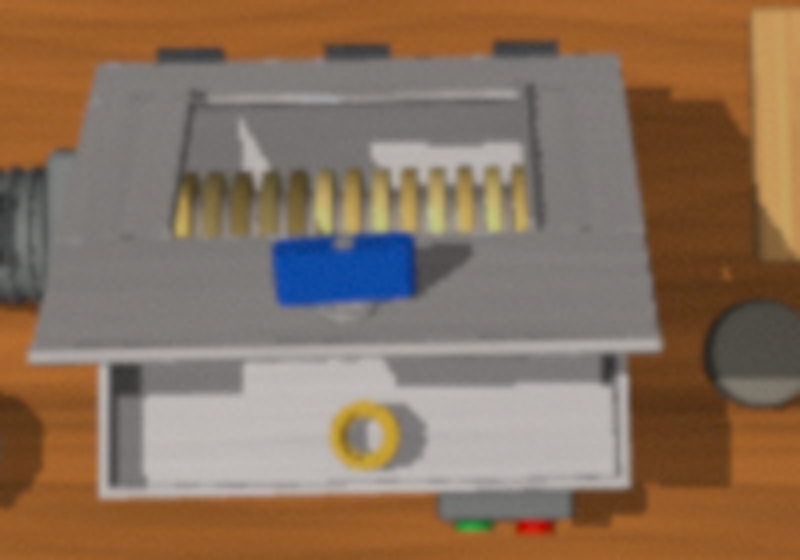

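View pics/sb.png

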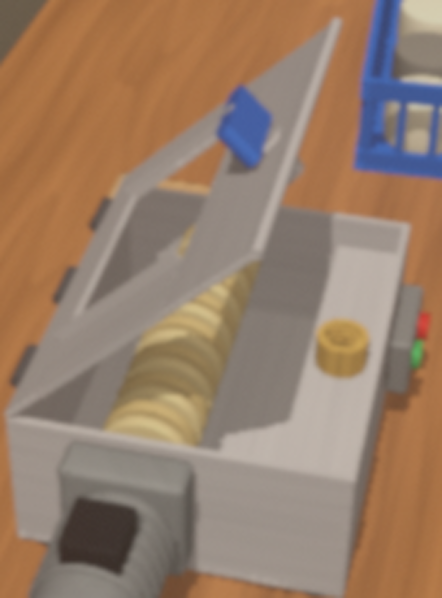

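The crops give clear corners:
- **Top crop:** the rim's front corners are at (99,494) and (628,487), the guard edge corners at (30,350) and (661,341), the hinge corners at (100,65) and (617,57), and the boss at (365,435).
- **Scene crop:** the rim corners are at (409,226), (356,478) and (10,414), and the guard edge corners at (337,19) and (252,256).

Next I'll fit the machine pose and guard angle.

```bash
cat > h.py <<'E'
import numpy as np,cv2
from rig import ctrl
np.set_printoptions(precision=4,suppress=True)
def proj(n,X,info=None):
    i=info or ctrl.camera_info(n); c=np.atleast_2d(X)@np.array(i["R"]).T+np.array(i["t"]); p=c@np.array(i["intrinsics"]).T
    return p[:,:2]/p[:,2:]
def M(p,X):  # machine->world, p=(x,y,yaw)
    c,s=np.cos(p[2]),np.sin(p[2]); return np.atleast_2d(X)@np.array([[c,s,0],[-s,c,0],[0,0,1]])+[p[0],p[1],0]
def G(th,r,y,h): # guard point: r from hinge, y, height above mid-plane -> machine
    return [.115-r*np.cos(th)+h*np.sin(th), y, .1275+r*np.sin(th)+h*np.cos(th)]
E
python3 - <<'E'
from h import *
from scipy.optimize import least_squares
T=lambda u,v:(205+u/4-.4,180+v/4-.4); S=lambda u,v:(235+u/2.6-.3,155+v/2.6-.3)
def pts(th):
  return [("top",[-.115,.14,.125],T(99,494)),("top",[-.115,-.14,.125],T(628,487)),
  ("top",[-.085,0,.121],T(365,435)),("scene",[-.085,0,.121],S(342,335)),
  ("top",G(th,.23,.14,.0025),T(30,350)),("top",G(th,.23,-.14,.0025),T(661,341)),
  ("scene",[-.115,-.14,.125],S(409,226)),("scene",[-.115,.14,.125],S(356,478)),("scene",[.115,.14,.125],S(10,414)),
  ("scene",G(th,.23,-.14,.0025),S(337,19)),("scene",G(th,.23,.14,.0025),S(252,256))]
info={n:ctrl.camera_info(n) for n in("top","scene")}
f=lambda q:np.concatenate([(proj(n,M(q,X),info[n])[0]-np.array(uv)) for n,X,uv in pts(q[3])])
s=least_squares(f,[.6,.05,0,.8],loss="soft_l1"); q=s.x; print(q,np.degrees(q[2]));print(f(q).reshape(-1,2))
for th in np.r_[q[3],np.arange(.8,-.01,-.2)]: print(th,M(q,G(th,.2,-.1,.0025)),M(q,G(th,.23,-.1,.0025)))
print("wing axis",M(q,[-.085,0,.1275]))
E
```

```text
[0.5865 0.0288 0.0169 0.7898] 0.9686676642159672
[[ 0.256   0.3909]
 [ 0.7885  0.096 ]
 [ 0.1036 -0.1877]
 [ 0.3501  0.7098]
 [ 0.3135  0.2159]
 [ 0.3593  0.0686]
 [ 0.8536 -0.5253]
 [-0.9135  1.3926]
 [-1.5463  1.798 ]
 [-0.3608  0.9964]
 [ 0.1471 -1.2109]]
0.7898096658053594 [[ 0.5642 -0.0716  0.2713]] [[ 0.543  -0.072   0.2926]]
0.8 [[ 0.5656 -0.0716  0.2727]] [[ 0.5447 -0.072   0.2942]]
0.6000000000000001 [[ 0.5395 -0.072   0.2425]] [[ 0.5148 -0.0725  0.2594]]
0.40000000000000013 [[ 0.52   -0.0724  0.2077]] [[ 0.4923 -0.0728  0.2194]]
0.20000000000000018 [[ 0.5077 -0.0726  0.1697]] [[ 0.4783 -0.0731  0.1756]]
2.220446049250313e-16 [[ 0.5032 -0.0727  0.13  ]] [[ 0.4732 -0.0732  0.13  ]]
wing axis [[0.5015 0.0273 0.1275]]
```

The fit is good: the machine is at (0.5865, 0.0288), yaw 1°, with the guard at 0.79 rad. Now I'll lift and travel, closing the fingers on the way.

```bash
python3 -m creep '[[0,0,-5,0],[3,-2,-10,-5],[8,-5,-10,-12],[13,-8,-10,-20],[18,-11,-10,-28]]' -1 60
cat > to.py <<'E'
import sys
from h import *
# target x y z [toolx angle deg] -> shift in tool axes cm, turn deg
a=[float(v) for v in sys.argv[1:]]
o=ctrl.get_obs(); R=np.array(o["tool_rot"]); p=np.array(o["position"])
print("t",o["t"],"pos",p,"tilt",R[:,2],"yaw",np.degrees(np.arctan2(R[1,0],R[0,0])),"F",np.array(o["contact_force"]),"w",o["grip_width"],"q7",o["joint_pos"][6])
if a:
  d=R.T@(np.array(a[:3])-p)*100; print("shift cm",d.round(2),"turn",(np.degrees(np.arctan2(R[1,0],R[0,0]))-a[3]) if len(a)>3 else "")
E
python3 to.py .585 -.072 .32 91
```

```text
t: 0.72
position: [0.3848, -0.3856, 0.331]
tool_rot: [[0.591, 0.806, -0.0], [0.806, -0.591, 0.0], [0.0, -0.0, -1.0]]
contact_force: [0.6, -0.0, 0.2]
grip_width: -0.002
t 0.725 pos [ 0.3848 -0.3856  0.331 ] tilt [-0.0003  0.0003 -1.    ] yaw 53.741407024001674 F [ 0.6139 -0.0494  0.2234] w -0.002096061661174685 q7 0.07141827853846273
shift cm [37.13 -2.4   1.1 ] turn -37.258592975998326
```

```bash
python3 -m creep '[[6,-0.4,0,-6],[12,-0.8,0,-12],[18,-1.2,0,-20],[24,-1.6,0,-28],[30,-2,0,-37.3]]'; python3 to.py .585 -.072 .305 91
```

```text
t: 1.35
position: [0.5471, -0.1328, 0.3311]
tool_rot: [[-0.018, 1.0, -0.0], [1.0, 0.018, -0.0], [-0.0, -0.0, -1.0]]
contact_force: [1.4, -0.6, 0.0]
grip_width: 0.003
t 1.35 pos [ 0.5471 -0.1328  0.3311] tilt [-0.0004 -0.     -1.    ] yaw 91.0497805075576 F [ 1.3715 -0.6056  0.027 ] w 0.0025308807488410435 q7 0.12124403844215359
shift cm [6.01 3.9  2.61] turn 0.04978050755759966
```

```bash
python3 -m creep '[[3,2,0,0],[6,3.5,0.5,0],[6,3.5,2.5,0],[6,3.2,4,0],[6,2.5,5.3,0]]'; python3 to.py .546 -.072 .248 91
```

```text
t: 1.98
position: [0.5703, -0.0739, 0.2769]
tool_rot: [[-0.014, 1.0, -0.002], [1.0, 0.014, 0.0], [0.001, -0.002, -1.0]]
contact_force: [-0.3, -0.9, -0.6]
grip_width: -0.004
t 1.975 pos [ 0.5703 -0.0739  0.2769] tilt [-0.0017  0.0005 -1.    ] yaw 90.80858052101601 F [-0.2593 -0.8704 -0.5646] w -0.004127853211530792 q7 -0.00998166283874529
shift cm [ 0.22 -2.42  2.89] turn -0.19141947898398826
```

```bash
python3 -m creep '[[0,-1.3,1.4,0],[0,-2.5,2.9,0],[0,-3.6,4.6,0],[0,-4.5,6.4,0],[0,-5.2,8.3,0]]'; python3 to.py .512 -.072 .172 91
```

```text
t: 2.6
position: [0.5183, -0.0749, 0.195]
tool_rot: [[-0.014, 1.0, 0.0], [1.0, 0.014, -0.0], [-0.0, 0.0, -1.0]]
contact_force: [-0.8, -0.0, 2.8]
grip_width: -0.003
t 2.6 pos [ 0.5183 -0.0749  0.195 ] tilt [ 0.0003 -0.0003 -1.    ] yaw 90.77640818367404 F [-0.7792 -0.0135  2.8167] w -0.00301305021816337 q7 0.012217298668204715
shift cm [ 0.3  -0.63  2.3 ] turn -0.22359181632596403
```

```bash
python3 -m creep '[[0,-0.4,1.5,0],[0,-0.8,3,0],[0,-1.1,4.5,0],[0,-1.2,5.8,0],[0,-1.2,6.8,0]]'; python3 to.py .507 -.072 .128 91;python3 -m creep '[[0,0,0,0],[0,0,0.2,0],[0,0,0.2,0],[0,0,0.2,0],[0,0,0.2,0]]';python3 to.py
```

```text
t: 3.22
position: [0.5073, -0.075, 0.1293]
tool_rot: [[-0.014, 1.0, 0.001], [1.0, 0.014, -0.001], [-0.001, 0.001, -1.0]]
contact_force: [-38.8, 2.2, 94.9]
grip_width: -0.002
t 3.225 pos [ 0.5073 -0.075   0.1293] tilt [ 0.0013 -0.0009 -1.    ] yaw 90.77980775371749 F [-38.8069   2.2269  94.851 ] w -0.0017790812721052082 q7 -0.005322698437085861
shift cm [ 0.3  -0.03  0.13] turn -0.2201922462825081
t: 3.85
position: [0.5071, -0.075, 0.1297]
tool_rot: [[-0.014, 1.0, 0.002], [1.0, 0.014, -0.002], [-0.002, 0.002, -1.0]]
contact_force: [-20.7, 2.1, 46.8]
grip_width: 0.003
t 3.85 pos [ 0.5071 -0.075   0.1297] tilt [ 0.0018 -0.0022 -1.    ] yaw 90.78737438668352 F [-20.6501   2.1159  46.8029] w 0.0028038238894843247 q7 -0.006128809999673065
```

The guard is shut: the tip is at 0.1297, on the outer face's height. I pressed harder than needed there (95 N), so I'll be gentler from now on. Next I'll lift, move over the wing and look.

```bash
python3 -m creep '[[0,0,-1,0],[0,0,-5,0],[0,0,-10,0],[3,0,-13,0],[8,0,-13,0]]' 1 30
python3 - <<'E'
from h import *
q=(.5865,.0288,.0169)
i=ctrl.camera_info("wrist"); o=ctrl.get_obs()
w=ctrl.snapshot("wrist"); t=ctrl.snapshot("top"); s=ctrl.snapshot("scene")
for n,a in(("wrist",w),("top",t),("scene",s)): cv2.imwrite(f"pics/{n}1.png",a[:,:,::-1])
np.savez("c1.npz",K=i["intrinsics"],R=i["R"],t=i["t"])
print(o["t"],o["position"],o["contact_force"],"cam",-np.array(i["R"]).T@np.array(i["t"]),np.array(i["R"]))
for h in(0,.054):
  for n,ii in(("wrist",i),("top",None),("scene",None)): print(h,n,proj(n,M(q,G(0,.2,0,h)),ii))
a=cv2.resize(t[200:320,200:400],None,fx=3,fy=3,interpolation=2)
b=cv2.resize(s[200:320,290:410],None,fx=3,fy=3,interpolation=2)
c=cv2.resize(w,(320,240))
can=np.zeros((600,600,3),np.uint8); can[:360,:600]=a; can[360:,:320]=c
can[360:,340:580]=cv2.resize(b,(240,240)); cv2.imwrite("pics/m1.png",can[:,:,::-1])
E
```

```text
t: 4.47
position: [0.507, 0.0044, 0.2574]
tool_rot: [[-0.01, 1.0, 0.004], [1.0, 0.01, -0.0], [-0.0, 0.004, -1.0]]
contact_force: [1.2, 0.9, -1.3]
grip_width: 1.001
4.475 [0.507  0.0044 0.2574] [ 1.2289  0.9141 -1.2871] cam [0.5059 0.0752 0.4001] [[ 0.9999  0.012   0.0036]
 [ 0.0105 -0.96    0.2798]
 [ 0.0069 -0.2797 -0.9601]]
0 wrist [[306.4339 205.9969]]
0 top [[295.7966 288.1752]]
0 scene [[366.8141 281.5788]]
0.054 wrist [[305.0159 220.3542]]
0.054 top [[294.5681 288.3229]]
0.054 scene [[368.826  258.4126]]
```

View pics/m1.png

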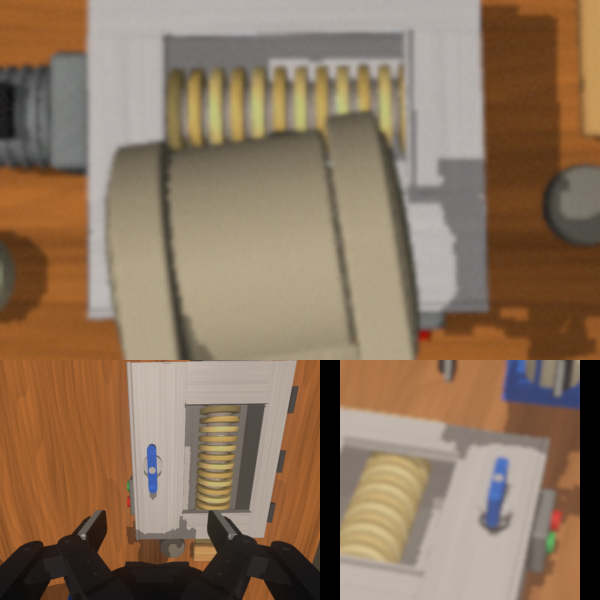

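The guard is shut. The wing in the wrist view is at about (304,215) full-res, and its long axis is nearly along machine y. I'll measure its yaw by its blue colour.

```bash
cat > wing.py <<'E'
from h import *
def wing(img,i,z=.18,roi=None):
    m=((img[:,:,2].astype(int)>img[:,:,0]+40)&(img[:,:,2].astype(int)>img[:,:,1]+25)).astype(np.uint8)
    n,l,st,c=cv2.connectedComponentsWithStats(m)
    e=proj("wrist",[.5015,.0273,z],i)[0]
    k=min((k for k in range(1,n) if st[k,4]>60),key=lambda k:np.hypot(*(c[k]-e)))
    v,u=np.nonzero(l==k); K,R,t=map(np.array,(i["intrinsics"],i["R"],i["t"]))
    d=np.c_[u,v,np.ones(len(u))]@np.linalg.inv(K).T@R; C=-R.T@t
    P=(C+d*((z-C[2])/d[:,2:]))[:,:2]
    r=cv2.minAreaRect((P*1e4).astype(np.float32)); b=cv2.boxPoints(r)/1e4
    mu=P.mean(0); w=np.linalg.svd(P-mu,full_matrices=False)[2][0]
    print("px bbox",st[k],"centre",mu,"rect",np.array(r[0])/1e4,np.array(r[1])/1e4,"long-axis deg",np.degrees(np.arctan2(w[1],w[0]))%180)
E
python3 - <<'E'
from wing import *
d=np.load("c1.npz"); wing(cv2.imread("pics/wrist1.png")[:,:,::-1],dict(intrinsics=d["K"],R=d["R"],t=d["t"]))
E
python3 to.py .5015 .0273 .19 91
```

```text
px bbox [ 294  169   21   98 1555] centre [0.5008 0.029 ] rect [0.5009 0.0276] [0.012 0.065] long-axis deg 92.28595598688622
t 4.625 pos [0.5053 0.0085 0.2551] tilt [-0.0002  0.001  -1.    ] yaw 91.12972585574303 F [-0.0279 -0.4692 -0.7248] w 0.9990564773159187 q7 -0.12243165434299291
shift cm [ 1.88 -0.35  6.51] turn 0.12972585574303253
```

```bash
python3 -m creep '[[0.9,-0.25,2,-1],[1.9,-0.45,4,-1.2],[1.9,-0.45,6,-1.2],[1.9,-0.45,8,-1.2],[1.9,-0.45,9.7,-1.2]]' 0; python3 to.py .5009 .0276 .157 92.3; python3 -m creep '[[0,0,0,0],[0,0,0,0],[0,0,0,0],[0,0,0,0],[0,0,0,0]]' -0.58; python3 to.py .5009 .0276 .157 92.3
cat > look.py <<'E'
import sys
from wing import *
i=ctrl.camera_info("wrist"); w=ctrl.snapshot("wrist"); cv2.imwrite(f"pics/{sys.argv[1]}.png",w[:,:,::-1]); wing(w,i,float(sys.argv[2]) if len(sys.argv)>2 else .18)
E
python3 look.py w2
```

```text
t: 5.25
position: [0.5004, 0.023, 0.1567]
tool_rot: [[-0.034, 0.999, -0.002], [0.999, 0.034, -0.0], [-0.0, -0.002, -1.0]]
contact_force: [-0.3, -0.6, 0.3]
grip_width: 0.497
t 5.25 pos [0.5004 0.023  0.1567] tilt [-0.0017 -0.0001 -1.    ] yaw 91.92060734894561 F [-0.2729 -0.6324  0.2743] w 0.4972976170626206 q7 -0.17406697689429518
shift cm [ 0.46  0.06 -0.03] turn -0.37939265105438835
t: 5.88
position: [0.501, 0.024, 0.1586]
tool_rot: [[-0.035, 0.999, 0.001], [0.999, 0.035, -0.0], [-0.0, 0.001, -1.0]]
contact_force: [0.4, 0.1, 0.5]
grip_width: 0.21
t 5.875 pos [0.501  0.024  0.1586] tilt [ 0.0006 -0.     -1.    ] yaw 91.99033169296742 F [0.3761 0.0509 0.4968] w 0.21004015939513246 q7 -0.1741305737263531
shift cm [0.36 0.   0.16] turn -0.30966830703258097
px bbox [ 297  228   33  163 4225] centre [0.5007 0.0318] rect [0.5008 0.0303] [0.0121 0.0704] long-axis deg 92.39761456185963
```

View pics/w2.png

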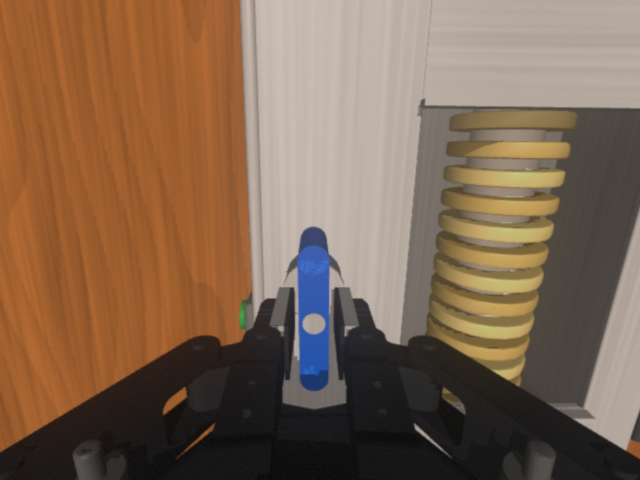

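The wing sits between the pads, with the white axis mark at (314,323). I'll track that mark: with the axis position known, it gives the wing's height.

```bash
cat > look.py <<'E'
import sys
from h import *
from scipy.optimize import least_squares
# blue wing + white dot: given the screw axis, top height z and long-axis direction
i=ctrl.camera_info("wrist"); o=ctrl.get_obs()
w=ctrl.snapshot("wrist") if sys.argv[1]!="w2" else cv2.imread("pics/w2.png")[:,:,::-1]
cv2.imwrite(f"pics/{sys.argv[1]}.png",w[:,:,::-1])
f=w.astype(int); m=((f[:,:,2]>f[:,:,0]+40)&(f[:,:,2]>f[:,:,1]+25)).astype(np.uint8)
n,l,st,c=cv2.connectedComponentsWithStats(m); k=min((k for k in range(1,n) if st[k,4]>500),key=lambda k:np.hypot(*(c[k]-[314,310])))
hull=np.zeros_like(m); cv2.fillConvexPoly(hull,cv2.convexHull(np.argwhere(l==k)[:,::-1].astype(np.int32)),1)
d=(cv2.erode(hull,np.ones((7,7)))>0)&(f[:,:,0]>110)&(f[:,:,1]>110)
n2,l2,s2,c2=cv2.connectedComponentsWithStats(d.astype(np.uint8)); j=1+np.argmax(s2[1:,4]); dot=c2[j]
v,u=np.nonzero(l==k); ax=np.linalg.svd(np.c_[u,v]-c[k],full_matrices=False)[2][0]
A=[.5009,.0276]
s=least_squares(lambda z:proj("wrist",[*A,z[0]],i)[0]-dot,[.18])
print("bbox",st[k],"dot",dot.round(1),"n",s2[j,4],"z_top",s.x.round(4),"res",s.fun.round(1),"img axis deg",np.degrees(np.arctan2(ax[1],ax[0]))%180,"yaw",np.degrees(np.arctan2(o["tool_rot"][1][0],o["tool_rot"][0][0])).round(1),"q7",o["joint_pos"][6])
E
python3 look.py w2
python3 -m creep '[[0.2,0,0,0],[0.35,0,0.1,0],[0.35,0,0.1,-5],[0.35,0,0.1,-10],[0.35,0,0.1,-10]]'; python3 to.py .5009 .0276 .157 92.3;python3 look.py w3
```

```text
bbox [ 297  228   33  163 4225] dot [313.3 323.3] n 386 z_top [0.1816] res [0.1 0. ] img axis deg 89.67154778395378 yaw 92.0 q7 -0.1741529307929097
t: 6.55
position: [0.5007, 0.0276, 0.1572]
tool_rot: [[-0.207, 0.978, -0.0], [0.978, 0.207, 0.0], [0.0, -0.0, -1.0]]
contact_force: [0.0, -0.2, 0.5]
grip_width: 0.209
t 6.55 pos [0.5007 0.0276 0.1572] tilt [-0.0001  0.0002 -1.    ] yaw 101.96746208265415 F [ 0.0302 -0.2248  0.4995] w 0.20943460378837236 q7 -0.012748402765927131
shift cm [-0.01  0.02  0.02] turn 9.667462082654154
bbox [ 290  237   52  163 4422] dot [313.8 333.4] n 381 z_top [0.1817] res [0.1 0. ] img axis deg 100.25781876810358 yaw 102.0 q7 -0.012748402765927131
```

The height tracking works: top at 0.1817 m, meaning the screw stands on the thread. Now I'll turn backward in steps.

```bash
python3 -m creep '[[0,0,0,-6],[0,0,0,-12],[0,0,0,-18],[0,0,0,-25],[0,0,0,-25]]'>/dev/null; python3 look.py w4; python3 -m creep '[[0,0,0,-5],[0,0,0,-10],[0,0,0,-15],[0,0,0,-20],[0,0,0,-20]]'; python3 look.py w5
```

```text
bbox [ 285  238   62  161 4456] dot [311.8 330.1] n 222 z_top [0.1794] res [ 2.3 -0. ] img axis deg 104.48564624198993 yaw 126.9 q7 0.4099763745371996
t: 7.9
position: [0.5008, 0.0275, 0.1574]
tool_rot: [[-0.837, 0.548, 0.0], [0.548, 0.837, 0.0], [-0.0, 0.0, -1.0]]
contact_force: [0.5, 0.1, 0.0]
grip_width: 0.212
bbox [ 285  238   63  161 4611] dot [312.8 332.7] n 194 z_top [0.1812] res [ 1.6 -0. ] img axis deg 104.26890685350813 yaw 146.8 q7 0.7474938889810082
```

```bash
sed -i 's/f\[:,:,0\]>110)&(f\[:,:,1\]>110/f[:,:,0]>80)\&(f[:,:,1]>90/' look.py
for k in 1; do python3 -m creep '[[0,0,0,-5],[0,0,0,-10],[0,0,0,-15],[0,0,0,-20],[0,0,0,-20]]'>/dev/null; python3 look.py w6; done; python3 -m creep '[[0,0,0,-5],[0,0,0,-10],[0,0,0,-15],[0,0,0,-20],[0,0,0,-20]]'|tail -2; python3 look.py w7
```

```text
bbox [ 285  238   62  162 4729] dot [313.8 333.8] n 381 z_top [0.1816] res [ 0.8 -0. ] img axis deg 103.47661159163013 yaw 166.8 q7 1.0851068016903822
contact_force: [-0.8, -0.2, 1.6]
grip_width: 0.208
bbox [ 285  236   62  156 4339] dot [313.8 327.7] n 365 z_top [0.1769] res [ 0.6 -0. ] img axis deg 104.02292929253146 yaw -173.2 q7 1.4212597713227495
```

It has dropped: the top went from 0.1816 to 0.1769 m (4.7 mm), with the wing between 152 and 172°. Now forward (clockwise), still loose. I'll lower slightly and watch for the screw following.

```bash
python3 -m creep '[[0,0,0,4],[0,0,0.1,12],[0,0,0.2,20],[0,0,0.2,28],[0,0,0.2,36]]' |tail -2;  python3 -m creep '[[0,0,0,8],[0,0,0,16],[0,0,0,24],[0,0,0,32],[0,0,0,40]]'|tail -2; python3 look.py w8
```

```text
contact_force: [0.0, 0.2, -0.6]
grip_width: 0.21
contact_force: [0.3, 0.2, -2.1]
grip_width: 0.214
bbox [ 281  237   63  158 4291] dot [314.  330.6] n 403 z_top [0.1771] res [ 0.2 -0. ] img axis deg 75.72284236525289 yaw 110.5 q7 0.1324342391871278
```

```bash
python3 -m creep '[[0,0,0,8],[0,0,0,16],[0,0,0,24],[0,0,0,32],[0,0,0,40]]' |tail -2;  python3 -m creep '[[0,0,0,8],[0,0,0.1,16],[0,0,0.1,24],[0,0,0.1,32],[0,0,0.1,40]]'|tail -2; python3 look.py w9; python3 to.py
```

```text
contact_force: [1.0, -0.0, -1.1]
grip_width: 0.211
contact_force: [0.2, -0.2, 0.4]
grip_width: 0.207
bbox [ 281  238   63  156 3801] dot [313.7 329.9] n 338 z_top [0.1762] res [-1. -0.] img axis deg 73.64039335781942 yaw 30.7 q7 -1.2276940943117154
t 11.9 pos [0.5008 0.0276 0.1544] tilt [ 0.0002  0.0001 -1.    ] yaw 30.321761433963545 F [-0.7097  0.9128  0.2114] w 0.2135594246585697 q7 -1.2342364512193285
```

The screw is descending with the turn as expected (0.9 mm per 80°, nominal 1.1). I'll continue to the regrip point.

```bash
python3 -m creep '[[0,0,0,10],[0,0,0,20],[0,0,0,30],[0,0,0,40],[0,0,0,50]]' |tail -2; python3 -m creep '[[0,0,0,5],[0,0,0,5],[0,0,0,5],[0,0,0,-5],[0,0,0,-9]]' |tail -2; python3 look.py w10; python3 -m creep '[[0,0,0,0],[0,0,0,0],[0,0,0,0],[0,0,0,0],[0,0,0,0]]' 1 |tail -2;python3 look.py w11; python3 to.py
```

```text
contact_force: [0.4, -0.3, -0.7]
grip_width: 0.21
contact_force: [0.7, 0.3, 0.2]
grip_width: 0.208
bbox [ 298  249   32  146 3652] dot [313.5 328.7] n 339 z_top [0.175] res [-1.4 -0. ] img axis deg 89.87396279762227 yaw -9.7 q7 -1.9178748703001578
contact_force: [-0.5, -0.5, 0.4]
grip_width: 0.998
bbox [ 298  252   32  142 3617] dot [314.2 328.9] n 358 z_top [0.1751] res [-1.9 -0. ] img axis deg 89.59501123734437 yaw -10.0 q7 -1.9238975273944503
t 13.875 pos [0.5008 0.0275 0.1543] tilt [ 0.0001  0.0001 -1.    ] yaw -10.015491591448514 F [-0.4703  0.0197  0.239 ] w 0.9999017937098045 q7 -1.9238764667553439
```

```bash
python3 -m creep '[[0,0,0,-10],[0,0,0,-20],[0,0,0,-30],[0,0,0,-40],[0,0,0,-50]]' |tail -2; python3 -m creep '[[0,0,0,-10],[0,0,0,-20],[0,0,0,-30],[0,0,0,-40],[0,0,0,-50]]' |tail -2; python3 -m creep '[[0,0,0,-10],[0,0,0,-20],[0,0,0,-30],[0,0,0,-40],[0,0,0,-50]]' |tail -2; python3 -m creep '[[0,0,0,-10],[0,0,0,-20],[0,0,0,-30],[0,0,0,-30],[0,0,0,-30]]'|tail -2;  python3 look.py w12; python3 to.py
```

```text
contact_force: [-0.3, -0.2, 0.3]
grip_width: 0.997
contact_force: [0.6, -0.9, -0.2]
grip_width: 0.999
contact_force: [-1.4, -0.3, 0.3]
grip_width: 0.999
contact_force: [-0.1, -0.6, -0.4]
grip_width: 0.998
bbox [ 298  234   32  161 4071] dot [313.7 328.5] n 372 z_top [0.1746] res [ 1. -0.] img axis deg 89.58651568737172 yaw 169.8 q7 1.1346432648479428
t 16.425 pos [0.5007 0.0274 0.1543] tilt [ 0.  0. -1.] yaw 169.79183116908658 F [-0.5676 -0.0433 -0.6245] w 1.001303740113037 q7 1.1353080522847727
```

Aligned after the regrip, and the wing didn't move. I'll close loosely and continue clockwise.

```bash
python3 -m creep '[[0,0,0,0],[0,0,0.1,0],[0,0,0.1,0],[0,0,0.1,0],[0,0,0.1,0]]' -0.58|tail -2; python3 -m creep '[[0,0,0,9],[0,0,0,18],[0,0,0,27],[0,0,0,36],[0,0,0,45]]' |tail -2; python3 -m creep '[[0,0,0,9],[0,0,0,18],[0,0,0.1,27],[0,0,0.1,36],[0,0,0.1,45]]' |tail -2; python3 look.py w13; python3 -m creep '[[0,0,0,9],[0,0,0,18],[0,0,0,27],[0,0,0,36],[0,0,0,45]]' |tail -2; python3 -m creep '[[0,0,0,9],[0,0,0,18],[0,0,0.1,27],[0,0,0.1,36],[0,0,0.1,45]]' |tail -2; python3 look.py w14
```

```text
contact_force: [0.6, 0.1, 0.3]
grip_width: 0.209
contact_force: [0.2, 0.6, -1.0]
grip_width: 0.205
contact_force: [-0.0, -0.5, 0.9]
grip_width: 0.209
bbox [ 281  237   63  157 4135] dot [313.7 329.8] n 397 z_top [0.1743] res [-0.4 -0. ] img axis deg 74.74208080132706 yaw 79.7 q7 -0.391520823097823
contact_force: [0.9, 0.6, -1.7]
grip_width: 0.214
contact_force: [-0.6, 0.3, 0.4]
grip_width: 0.209
bbox [ 281  255   63  139 3753] dot [313.8 329.6] n 346 z_top [0.1726] res [-1.4 -0. ] img axis deg 73.71717765348605 yaw -10.1 q7 -1.9256951248360883
```

```bash
python3 -m creep '[[0,0,0,8],[0,0,0,16],[0,0,0,24.5],[0,0,0,24.5],[0,0,0,16]]' |tail -2; python3 -m creep '[[0,0,0,-6],[0,0,0,-6],[0,0,0,-6],[0,0,0,-6],[0,0,0,-6]]' |tail -2; python3 look.py w15; python3 -m creep '[[0,0,0,0],[0,0,0,0],[0,0,0,0],[0,0,0,0],[0,0,0,0]]' -1 25; python3 look.py w16; python3 to.py
```

```text
contact_force: [-0.2, -0.3, 0.9]
grip_width: 0.208
contact_force: [0.1, -0.5, -0.8]
grip_width: 0.212
bbox [ 299  252   32  143 3642] dot [313.7 329.1] n 342 z_top [0.1721] res [-1.4 -0. ] img axis deg 90.41122228575442 yaw -20.0 q7 -2.094446391861322
t: 21.58
position: [0.5007, 0.0276, 0.1514]
tool_rot: [[0.94, -0.342, 0.0], [-0.342, -0.94, 0.0], [0.0, -0.0, -1.0]]
contact_force: [-1.0, 1.1, 0.8]
grip_width: 0.131
bbox [ 298  252   33  143 3682] dot [313.8 329.1] n 336 z_top [0.1721] res [-1.4 -0. ] img axis deg 90.17629375939381 yaw -20.0 q7 -2.094336928288212
t 21.625 pos [0.5007 0.0276 0.1514] tilt [ 0.0001  0.0001 -1.    ] yaw -20.00920050310575 F [-0.4542  0.3944  1.2389] w 0.13376510001872147 q7 -2.094340595409322
```

Run:
```python
from h import *
s=ctrl.snapshot("scene"); w=cv2.imread("pics/w16.png")[:,:,::-1]
can=np.hstack([cv2.resize(s[190:470,225:405],(385,600),interpolation=2),cv2.resize(w,(415,311))[:,:] if 0 else np.vstack([cv2.resize(w,(415,311)),np.zeros((289,415,3),np.uint8)])])
cv2.imwrite("pics/fin.png",can[:,:,::-1])
```

```text
(no output)
```

View pics/fin.png

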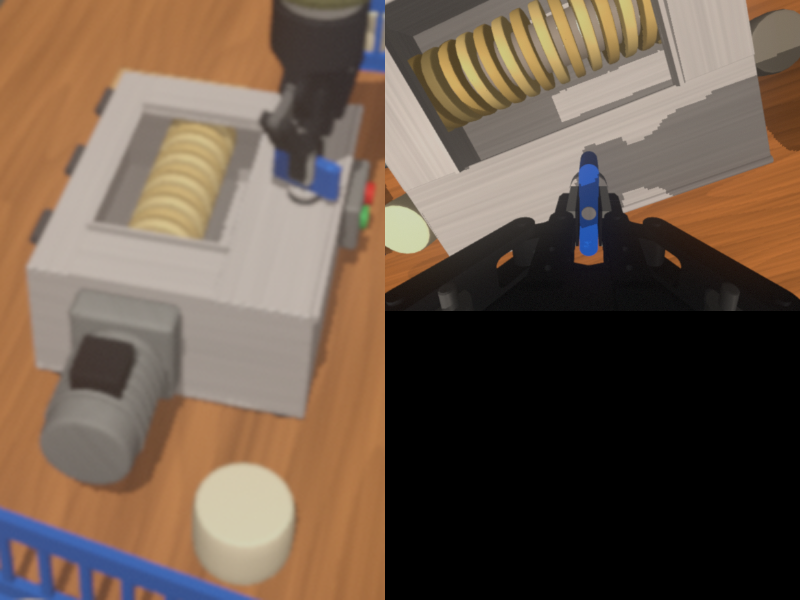

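The guard lies flat on the housing, the fingers hold the wing (dot at (589,213) in the composite picture), and the cheeses in view look undisturbed. Handing in.

```bash
python3 -c "
from rig import ctrl
print(ctrl.job_done())"
```

```text
the job is handed in; nothing more can be done
None
```

I folded the guard shut and turned the wing screw backward until it dropped into the thread. I then turned it one turn clockwise, with a half-turn regrip midway, and handed in at about 22 s with the gripper closed on the wing at 25 N. No verdict is reported.

- **Guard:** it lies flat on the housing in the last picture. When it closed, the fingertip stood at 129.7 mm, matching the 130 mm outer face.
- **Drop:** the wing's top fell 4.7 mm (expected 5) between 60° and 80° of backward turn.
- **Forward turn:** 352–372° clockwise past the drop, depending on where in that last 20° step it fell. The wing's top sank a further 4.8 mm (nominal 5).
- **Grip:** the fingers stopped at a reading of 0.13, about 11 mm, so they are on the 12 mm wing. I had no direct reading of the finger force on it.

**Disagreements:**
- **Closing force:** the wrist force reached 95 N as the guard closed, far above the 5–15 N needed. That is under the 120 N wrist limit, but the fingertips did press hard for a moment.
- **Height readings:** mid-turn they were up to about 1 mm off the nominal pitch, which I put down to camera error.
- **Cheeses and brush:** I judged them only by eye. The cheeses look undisturbed in the last picture; the brush was not in it, and I never worked near it.

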